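# Fit the keyed drive shaft into the pulley hub and hold it home

## Robot

A 7-joint arm with a two-finger parallel gripper is mounted at the origin on the work surface; the furniture and walls round the work are solid. World frame = base frame: x ahead of the robot, y to its left, z up, the work surface at z = 0. Lengths are in m, angles in rad, forces in N, time in s.
With the tool pointing down it reaches from about 0.425 to 1.025 m from the base axis. Payload 3.6 kg.
Tool frame: the origin (TCP) lies on the centre line of the jaws, within the pads' length; the fingertips stand 14 mm ahead of it and the grasp point (between the pads) lies 5 mm behind it; z points along the fingers, y is the direction in which the jaws open and shut (so a half turn about z gives the same grasp; the last joint's range is limited). The gripper opens to 85 mm and grips with 20 to 120 N. Pads are 22 mm wide; open, the fingers measure 114 mm over their backs; the gripper's body (76 mm by 85 mm) begins 54 mm behind the grasp point. The pads swing forward as they close: fully open they stand 13 mm farther back than shut.
Start: joints at [-1.389, 0.591, 0.048, 1.609, -0.033, 0.943, -0.034], TCP at [0.197, 0.698, 0.245] pointing down, gripper open.
Joint ranges: [-2.69, 2.69], [-0.47, 2.24], [-1.27, 1.36], [0.19, 2.51], [-1.53, 4.68], [0.08, 2.07], [-3.09, 3.09]. Speed limits (rad/s): [2.57, 2.57, 3.14, 3.14, 3.14, 3.14, 3.14].

## Interface

Orientations are given as a unit quaternion [x, y, z, w].
In Python, from bench import * gives the robot as it stands.
- The arm moves only by the tool move_arm, never from a script. Its argument "plan" is one flat list of numbers, 6 for each row, row after row: the shift along the tool's x, y, z in m, then the turn, a rotation vector about the tool's x, y, z in degrees. A call has 1 to 10 rows; each row is the pose to reach, as a shift and turn from the pose measured when the call began, along the tool's axes at that moment; what a row does not reach only later rows make up. A row lasts 1/12 s, in which the tool goes at most 41.7 mm and 7.16 degrees, less where a joint would pass 70% of its speed; a pose out of reach is approached as far as the arm can. A call with a gripper value outside its range is refused whole. "hand" is the opening, from 0 (shut) to 1 (fully open), set as the call begins (left out, the last holds). The fingers move at their own pace and stop on an object; the grip force is fixed at half the most. Time passes only in rows, so rows that repeat a pose let the fingers close. It gives the time, the measured TCP pose, the force and the opening at its end, in the units of the state.
- get_state(): the state, without advancing time (a new reading comes with each control period).
- camera(name): name is "side" or "top"; returns a dict with "img" (420x560x3 uint8, red, green, blue), "vfov" (degrees; the focal length in pixels is half the picture's height over the tangent of half this angle, whatever the lens; pixels are square), "cx", "cy" (the principal point, pixels), "k1" (the pictures are not rectified: a ray, as slopes to the right and down, at radius r is drawn at 1 + k1 r^2 times it, then the intrinsics apply), "xyz" and "attitude" of the camera in the world. Camera axes: x right, y down, z forward; pixel columns grow to the right and rows downward; lengths in m; the calibration is good to about 2 mm. A picture is of the moment at which its call begins. There is no depth.
- hand_in(): hands the job in, once; it reports no verdict.
The state is a dict: "time_s": time; "joint_positions": joint angles; "joint_vel": joint speeds; "joint_torque": joint torques, N m; "ee_pos": TCP position; "tcp_rot": TCP orientation; "force": force on the tool from outside, world axes, zero at the start; "moment": the same for the moment, N m; "width": finger opening in m.
Only numpy, scipy, OpenCV 4.12 (cv2) and the standard library are available. Lean on these libraries where they do the work, as an engineer would, in place of code of your own. Each camera call takes 0.05 s, during which the arm holds its last target.

## Task

Ready the bench drive unit: first press the lubricator's plunger head right down to its stop, then lift the keyed shaft out of its wooden block and put it, round end down, into the pulley's hub, turning it until the key slips into the keyway. Keep pushing against the ejector spring until the collar sits on the hub, and finish while still gripping the shaft and holding it pushed fully home, since the spring lifts it if you let go. Leave the bolt tin, the standing sand core and the glue bottle where they stand.

Things in the scene. Friction and masses are not known exactly. Their poses are not given: they have to be found in the camera images.
- drive_unit: grey cast base plate, 120 x 230 x 14 mm, fixed to the bench. Origin on the bench on the pulley's upright axis, z up; the plate spans x -60..60, y -160..70 mm. It carries a bearing housing with a V-belt pulley at the origin and, 100 mm along -y, the lubricator: an upright aluminium cylinder, 46 mm across, with a black mushroom head. Its yaw is within 0.35 rad of the world's.
- pulley_centre (a point): centre of the pulley, on its upright axis, 62 mm above the bench: rim 92 mm across (48 to 76 mm above the bench), hub boss 54 mm across (up to 88 mm). The pulley turns stiffly (0.5 N m). Its keyway points within 0.42 rad either side of the drive unit's +x; where exactly is not reported: see it from above, or find it by resting the key lightly on the hub and turning.
- hub_mouth (a point): centre of the bore's mouth, on the hub's flat upper face, 88 mm above the bench; fixed to the drive unit. The bore is round, upright, 20 mm across, with one keyway: a slot 8 mm wide, reaching 14.5 mm from the axis, over the whole 40 mm depth. A brass spring ejector pin, 17 mm across, stands in the bore, its top 16 mm below this point at rest.
- plunger_top (a point): top centre of the lubricator's black mushroom head (36 mm across, its top about 94 mm above the bench at rest); it moves with the head. Press it from above with closed fingers.
- lube_plunger (a joint): how far the lubricator head is pressed down: 0 at rest, 0.012 m at its stop. Spring: about 3 N to start, 6.6 N at the stop; it comes up again when let go.
- ejector (a joint): how far the ejector pin in the bore is pushed down: 0 at rest, 0.018 m when the shaft is fully home with its collar on the hub (the pin itself could go on to 0.022). Spring: about 5.5 N to start, 8.3 N with the shaft home, more than the shaft's weight.
- shaft: keyed steel shaft, 83 mm long, 0.22 to 0.37 kg. Origin at the centre of its lower end, z up along it, key on its +x side. From below: round spigot 18 mm across (z 0..34 mm, first 4 mm tapered), collar 40 mm across (z 34..42 mm), square head (z 42..83 mm). At the start it hangs upright in the wooden block by its collar, lower end 16 mm above the bench, yaw within 1.1 rad of the world's.
- shaft_key (a point): outer lower edge of the key, 12 mm above the shaft's lower end and 13 mm from its axis. The key is 6 mm wide and runs up to 32 mm above the lower end. The plain 12 mm below it enter the bore at any yaw; then the key rests on the hub's face (collar 22 mm above it) until it meets the keyway.
- shaft_head (a point): centre of the top of the shaft's square head, 24 x 24 mm and 41 mm tall, flats facing the shaft's own +-x and +-y: grip it here from above.
- shaft_collar (a point): centre of the underside of the shaft's collar, 34 mm above the shaft's origin; it meets hub_mouth when the shaft is home.
- shaft_block: wooden block 80 x 80 x 50 mm, fixed to the bench, origin at the centre of its underside, with an upright 31 mm hole in the middle (42 mm deep) in which the shaft hangs.
- bolt_tin: open grey tin of bolts, 67 mm across, 47 mm high, origin under its centre; a bystander.
- core_4: plain round sand core, 28 mm across, 78 mm high, standing alone on the bench near the tin, origin under its centre; a bystander.
- glue_bottle: brown bottle with black cap, 33 x 50 x 126 mm, origin under its centre; a bystander.
There are look-alikes about, which are no part of the job. Leave any blue or red look-alike of the shaft alone.

How it is judged:
By the outcome, as a careful person would: the job done as asked, in the order asked, and still so for the second after the job is handed in, while the arm keeps its last pose, push and grip.
It also fails if it takes over 54 s, if anything falls off the work surface, if the arm or the gripper's body presses on something with over 40 N, if the wrist force passes 120 N, or if a joint passes its speed limit or range.

## Working session

There is one attempt and no reset: what is moved stays moved. The work goes in short steps, Python scripts to look and compute and a tool call to move; the robot and the scene stay as the last step left them, time stands still between calls to the robot, and variables do not carry over. Pictures are saved under pics/ and viewed, and the job is handed in when it is done.

Besides the shell and the picture viewer there is one more tool, called after "Emit:" by a JSON object that holds its "api" and its "payload". move_arm: Moves the arm, as the interface text tells. Its arguments: {"type":"object","properties":{"plan":{"type":"array","items":{"type":"number"}},"hand":{"type":"number"}},"required":["plan"]}

```bash
mkdir -p pics; ls; python3 - <<'E'
from bench import *
import cv2
s=get_state();print(s)
for n in("side","top"):
    c=camera(n);print(n,{k:v for k,v in c.items() if k!="img"})
    cv2.imwrite(f"pics/{n}0.png",c["img"][:,:,::-1])
E
```

```text
pics
{'time_s': 0.0, 'joint_positions': array([-1.38953504,  0.59214206,  0.04825605,  1.6098632 , -0.03330532,
        0.94266758, -0.0337056 ]), 'joint_vel': array([ 0.00021218,  0.00148666,  0.00012142, -0.00027816, -0.00073678,
        0.00091944, -0.00088124]), 'joint_torque': array([ 5.79407188e-04, -5.48699570e+01,  1.54622979e+00, -1.98119670e+01,
        9.30277311e-03,  8.86267255e-03,  1.61176399e-05]), 'ee_pos': array([0.19645057, 0.69703562, 0.24410791]), 'tcp_rot': array([ 1.36895791e-01,  9.90584800e-01, -1.13327437e-03, -1.05545172e-04]), 'force': array([-0.8395563 ,  0.36238973,  0.54478555]), 'moment': array([ 0.03459618,  0.04077181, -0.03660238]), 'width': 0.08561136833857835}
side {'vfov': 48.48138118263489, 'cx': 278.60816538541854, 'cy': 207.53738879704485, 'k1': -0.15615000581305866, 'xyz': array([ 1.15119687, -0.58709145,  0.54046135]), 'attitude': array([ 0.75559532,  0.41768914, -0.24015015, -0.44377855])}
top {'vfov': 53.22165551291799, 'cx': 278.4773166392508, 'cy': 205.22500475404678, 'k1': -0.12852756835074117, 'xyz': array([ 0.42603066, -0.16899998,  1.04902587]), 'attitude': array([-0.70316709,  0.71005065, -0.02088124,  0.03079104])}
```

View pics/side0.png

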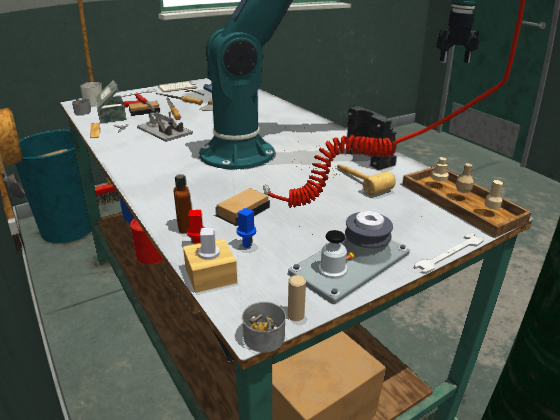

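View pics/top0.png

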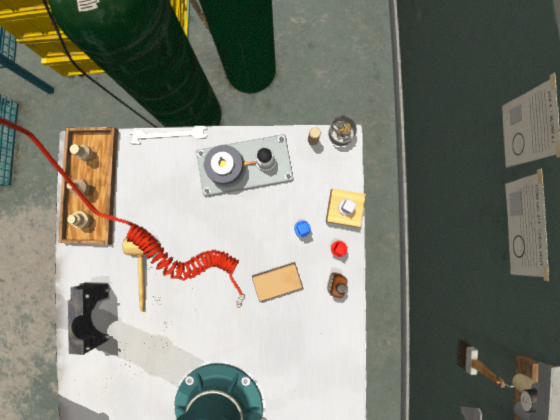

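The shaft in question is the bare-steel square head in the yellow wooden block (top ≈ (347,208), side ≈ (208,240)). The look-alikes are blue (top (303,230)) and red (top (339,249)), neither in the block. I'll enlarge the view to confirm.

```bash
cat > h.py <<'E'
import numpy as np, cv2
from scipy.spatial.transform import Rotation as R
def K(c):
    f=c["img"].shape[0]/2/np.tan(np.radians(c["vfov"]/2)); return f
def ray(c,u,v):
    f=K(c); d=np.array([(u-c["cx"])/f,(v-c["cy"])/f]); p=d.copy()
    for _ in range(30): p=d/(1+c["k1"]*(p@p))
    w=R.from_quat(c["attitude"]).apply([p[0],p[1],1.]); return np.array(c["xyz"]),w
def onz(c,u,v,z):
    o,w=ray(c,u,v); return o+w*(z-o[2])/w[2]
def proj(c,P):
    q=R.from_quat(c["attitude"]).inv().apply(np.asarray(P,float)-c["xyz"]); p=q[:2]/q[2]
    p=p*(1+c["k1"]*(p@p)); return K(c)*p+[c["cx"],c["cy"]]
def two(c1,p1,c2,p2):
    o1,a=ray(c1,*p1);o2,b=ray(c2,*p2)
    t=np.linalg.lstsq(np.c_[a,-b],o2-o1,rcond=None)[0]
    A=o1+a*t[0];B=o2+b*t[1];return (A+B)/2,np.linalg.norm(A-B)
def crop(c,u0,v0,u1,v1,s,fn):
    im=c["img"][v0:v1,u0:u1,::-1]; cv2.imwrite(fn,cv2.resize(im,None,fx=s,fy=s,interpolation=cv2.INTER_CUBIC))
E
python3 - <<'E'
from bench import *
from h import *
t=camera("top");s=camera("side")
import pickle;pickle.dump((t,s),open("c0.pkl","wb"))
crop(t,190,130,300,200,7,"pics/t_unit.png")
crop(t,290,180,380,260,7,"pics/t_blk.png")
crop(s,170,190,270,300,5,"pics/s_blk.png")
crop(s,280,200,420,310,5,"pics/s_unit.png")
E
```

```text
(no output)
```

View pics/t_unit.png

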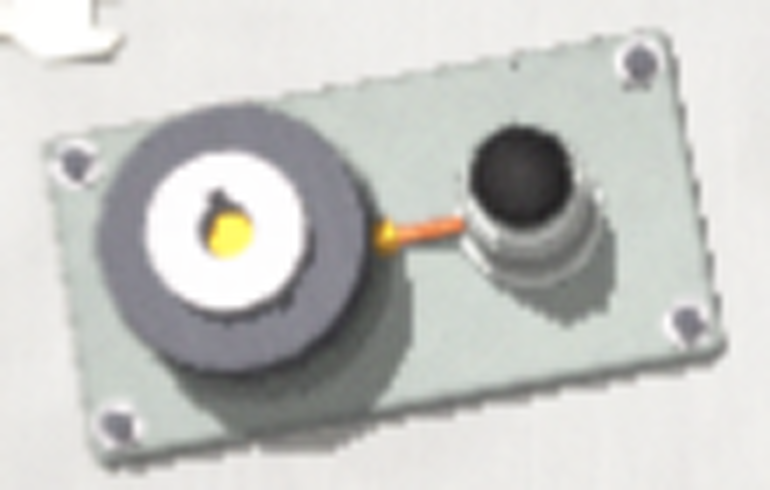

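View pics/t_blk.png

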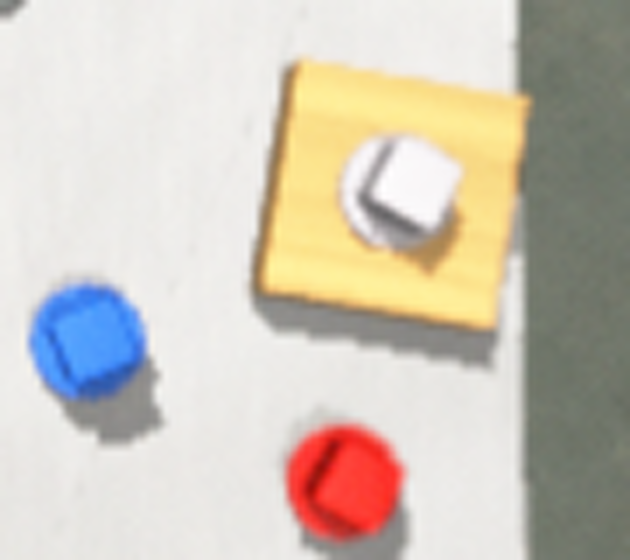

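View pics/s_blk.png

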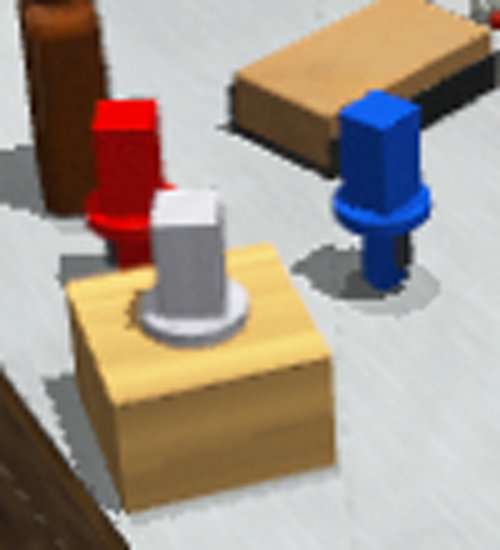

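View pics/s_unit.png

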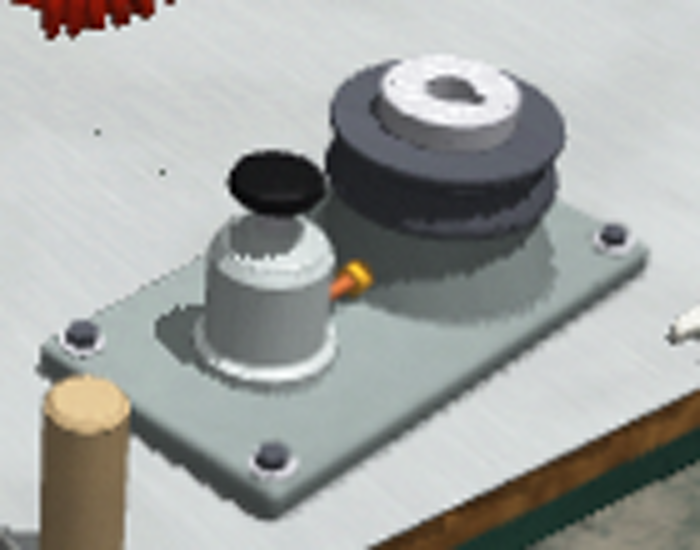

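The crops confirm the grey steel shaft in the yellow block. In the top crop its head is near (410,185) and the collar rests on the wood. The hub face is white, with the yellow pin and a dark keyway notch pointing up and a little left at crop (215,195). Next I'll measure.

```bash
python3 - <<'E'
from h import *
import pickle
t,s=pickle.load(open("c0.pkl","rb"))
def big(c,box,k=8):
    u0,v0,u1,v1=box
    return cv2.resize(c["img"][v0:v1,u0:u1],None,fx=k,fy=k,interpolation=cv2.INTER_CUBIC)
def up(box,p,k=8): return np.array([box[0]+(p[0]+.5)/k-.5,box[1]+(p[1]+.5)/k-.5])
def blobs(c,box,mask,z,name,hull=True):
    cs=cv2.findContours(mask.astype(np.uint8),cv2.RETR_EXTERNAL,cv2.CHAIN_APPROX_NONE)[0]
    k=max(cs,key=cv2.contourArea); k=cv2.convexHull(k) if hull else k
    P=np.array([onz(c,*up(box,q[0]),z)[:2] for q in k])
    (x,y),r=cv2.minEnclosingCircle((P*1000).astype(np.float32))
    el=cv2.fitEllipse((P*1000).astype(np.float32)); rc=cv2.minAreaRect((P*1000).astype(np.float32))
    print(name,"enc",x,y,2*r,"ell",el,"rect",rc); return P
# hub
for c,n,box in((t,"top",(202,145,245,182)),(s,"side",(350,205,395,235))):
    im=big(c,box).astype(int); m=(im.min(2)>195)
    if n=="top":
        P=blobs(c,box,m,.088,"hub "+n)
    else: P=blobs(c,box,m,.088,"hub "+n)
# bore/keyway in top
box=(212,153,234,172);im=big(t,box).astype(int)
hole=(im.min(2)<150).astype(np.uint8)
# plunger
for c,n,box in((t,"top",(255,145,275,165)),(s,"side",(322,226,350,250))):
    im=big(c,box).astype(int); blobs(c,box,im.max(2)<75,.094,"plg "+n)
# shaft head top: bright top face
box=(335,195,362,220);im=big(t,box); cv2.imwrite("pics/sh.png",cv2.resize(im[:,:,::-1],None,fx=3,fy=3))
g=im.astype(int); print(g.shape)
for th in (205,215,225):
    m=(g.min(2)>th)
    cs=cv2.findContours(m.astype(np.uint8),cv2.RETR_EXTERNAL,cv2.CHAIN_APPROX_NONE)[0]
    for k in cs:
        if cv2.contourArea(k)<2000: continue
        P=np.array([onz(t,*up(box,q[0]),.099)[:2]*1000 for q in k],np.float32); print(th,cv2.minAreaRect(P))
box=(212,150,236,174);im=big(t,box,30);cv2.imwrite("pics/kw.png",im[:,:,::-1])
E
```

```text
hub top enc 598.0078125 -24.320926666259766 53.62990951538086 ell ((597.9927368164062, -24.306615829467773), (53.008888244628906, 53.29560089111328), 175.20655822753906) rect ((597.8558349609375, -24.236759185791016), (52.49336242675781, 52.51337432861328), 89.19444274902344)
hub side enc 604.5283203125 -11.598610877990723 133.3585968017578 ell ((630.507080078125, 13.194160461425781), (111.233642578125, 199.02662658691406), 115.39020538330078) rect ((597.1986694335938, -19.76079559326172), (89.72218322753906, 115.88734436035156), 45.32189178466797)
plg top enc 612.9986572265625 -123.7218246459961 33.180686950683594 ell ((613.007080078125, -123.79383087158203), (31.88936424255371, 33.04930114746094), 114.45458221435547) rect ((613.1654052734375, -123.95994567871094), (32.54296875, 31.568824768066406), 34.731834411621094)
plg side enc 624.388427734375 -129.93325805664062 43.868892669677734 ell ((623.9713134765625, -130.34947204589844), (34.67810821533203, 43.9575309753418), 54.20845031738281) rect ((624.0355834960938, -129.91610717773438), (35.97740936279297, 41.87981033325195), 82.490478515625)
(200, 216, 3)
205 ((492.2930908203125, -297.9119567871094), (11.290396690368652, 31.571470260620117), 82.3097915649414)
205 ((494.1451721191406, -317.0098571777344), (23.80475616455078, 24.641399383544922), 62.22970962524414)
215 ((493.91705322265625, -317.1767578125), (22.94411849975586, 23.8045597076416), 61.71253204345703)
225 ((493.825927734375, -317.21026611328125), (22.24020004272461, 23.04895782470703), 61.00139617919922)
```

View pics/sh.png

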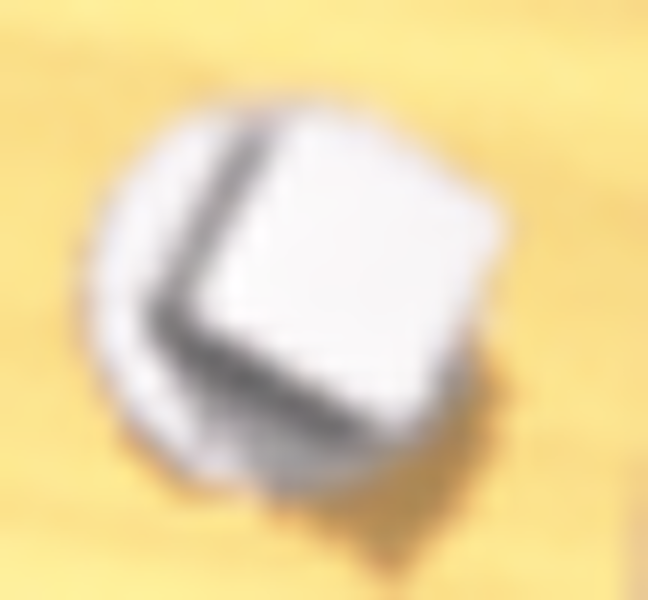

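View pics/kw.png

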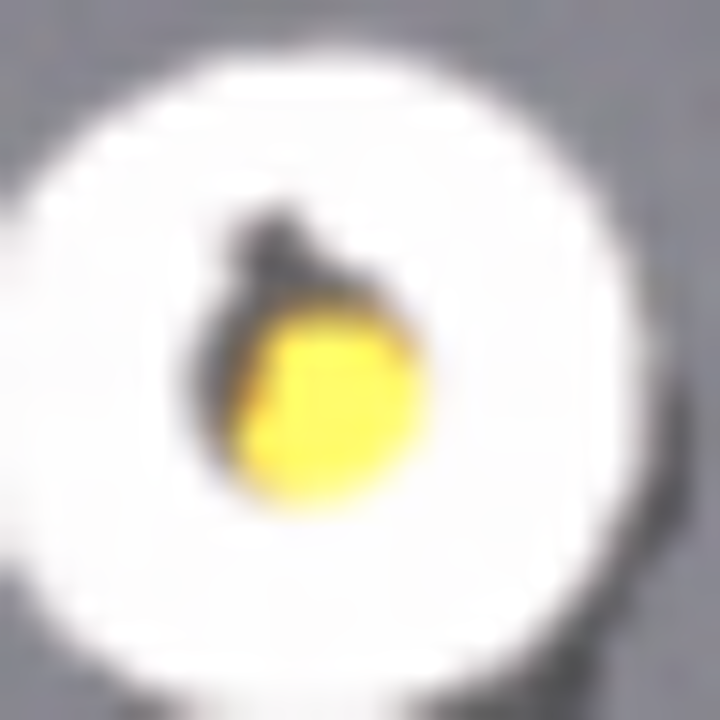

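The measurements so far:
- **Hub:** (0.598, -0.024), measured 53.3 mm across (54 given).
- **Plunger:** 100.5 mm away from the hub (100 given), which makes the unit's yaw about 8.6°.
- **Shaft head:** (0.494, -0.317), 24 x 24 mm. Its flats lie at about 61.5° or -28.5°, so the key direction is still ambiguous.

Next I'll get the keyway angle and trace the red hose in 3D, since it may lie in the arm's way.

```bash
python3 - <<'E'
from h import *
import pickle
t,s=pickle.load(open("c0.pkl","rb"))
k=16;box=(212,150,236,174)
im=cv2.resize(t["img"][150:174,212:236],None,fx=k,fy=k,interpolation=cv2.INTER_CUBIC).astype(int)
for th in(130,160,190):
    m=(im[:,:,2]<th).astype(np.uint8)
    n,l,st,ce=cv2.connectedComponentsWithStats(m); L=l[int(200*k/16),int(150*k/16)]
    i=np.argmin([np.hypot(*(c-[165,200])) if a[4]>500 and a[4]<40000 else 1e9 for c,a in zip(ce,st)])
    cs=cv2.findContours((l==i).astype(np.uint8),cv2.RETR_EXTERNAL,cv2.CHAIN_APPROX_NONE)[0]; q=max(cs,key=cv2.contourArea)[:,0]
    P=np.array([onz(t,212+(a+.5)/k-.5,150+(b+.5)/k-.5,.088)[:2]*1000 for a,b in q])
    # robust circle fit excluding notch
    keep=np.ones(len(P),bool)
    for _ in range(6):
        A=np.c_[2*P[keep],np.ones(keep.sum())];x=np.linalg.lstsq(A,(P[keep]**2).sum(1),rcond=None)[0]
        c=x[:2];r=np.sqrt(x[2]+c@c);d=np.hypot(*(P-c).T);keep=(d<r+.8)
    no=P[d>r+1.5]; v=no.mean(0)-c
    tip=P[d>d.max()-.7].mean(0)-c
    print(th,c,r,d.max(),np.degrees(np.arctan2(v[1],v[0])),np.degrees(np.arctan2(tip[1],tip[0])))
    # about the hub centre
    c=np.array([598,-24.3]);d=np.hypot(*(P-c).T)
    no=P[d>11.5]-c;print("  hub-based",d.max(),np.degrees(np.arctan2(no.mean(0)[1],no.mean(0)[0])))
def red(c):
    h=cv2.cvtColor(c["img"],cv2.COLOR_RGB2HSV); return ((h[:,:,0]<6)|(h[:,:,0]>174))&(h[:,:,1]>170)&(h[:,:,2]>80)
ms,mt=red(s),red(t); tp=np.argwhere(mt)[:,::-1]; 
for u in range(398,552,12):
    vs=np.nonzero(ms[:170,u])[0]
    if len(vs)==0: continue
    v=vs.mean(); o,w=ray(s,u,v); best=[]
    for z in np.arange(0,1.0,.01):
        p=o+w*(z-o[2])/w[2]
        if (p-o)@w<0: continue
        if p[2]>1.0: continue
        pp=proj(t,p)
        if 0<pp[0]<560 and 0<pp[1]<420:
            dd=np.hypot(*(tp-pp).T).min()
            if dd<2.5 : best.append((np.round(p,2).tolist(),round(dd,1)))
    print(u,round(v),best[:4])
E
```

```text
130 [598.36071192 -24.5831347 ] 7.923016915872774 12.328086927445762 14.756502363478079 13.834167011922348
  hub-based 12.629898803518934 12.262872502680455
160 [598.20304534 -24.55934742] 8.675622176005836 13.191159465076751 14.777761586494163 13.234308183542472
  hub-based 13.332650678680187 12.771824739184874
190 [598.14468276 -24.55114266] 9.335560008384288 13.935198013541266 15.433661008580607 14.11041701858866
  hub-based 14.027668213497165 13.709168335813509
398 140 [([0.46, 0.18, 0.16], np.float64(0.7))]
410 136 [([0.47, 0.21, 0.17], np.float64(0.3))]
422 130 [([0.48, 0.23, 0.18], np.float64(0.3))]
434 125 [([0.51, 0.24, 0.2], np.float64(1.8))]
446 118 [([0.52, 0.26, 0.22], np.float64(0.6))]
458 112 [([0.55, 0.27, 0.24], np.float64(0.8))]
470 104 [([0.56, 0.29, 0.26], np.float64(1.4))]
482 96 []
494 88 []
506 74 []
518 26 []
```

The keyway points to about 14° in world axes (measured tip radius 14 mm, 14.5 expected). The hose rises outward from (0.46, 0.18, 0.16) through (0.56, 0.29, 0.26), so I'll swing the arm inside and above it at a radius of about 0.48 m.

```bash
cat >> h.py <<'E'
def rows(st,targets):
    """targets: (x,y,z,jaw_deg world) -> rows in tool frame at st"""
    q=R.from_quat(st["tcp_rot"]); out=[]
    for x,y,z,j in targets:
        d=q.inv().apply(np.array([x,y,z])-st["ee_pos"])
        a=np.radians(j); yt=np.array([np.cos(a),np.sin(a),0]); zt=np.array([0,0,-1.]); xt=np.cross(yt,zt)
        m=R.from_matrix(np.c_[xt,yt,zt]); rv=np.degrees((q.inv()*m).as_rotvec())
        out+=[*np.round(d,4),*np.round(rv,2)]
        print(", ".join(f"{v:g}" for v in out[-6:]))
def show(st):
    yt=R.from_quat(st["tcp_rot"]).apply([0,1,0]); zt=R.from_quat(st["tcp_rot"]).apply([0,0,1])
    print(round(st["time_s"],2),"p",np.round(st["ee_pos"],4),"jaw",round(np.degrees(np.arctan2(yt[1],yt[0])),2),"z",np.round(zt,3),"F",np.round(st["force"],1),"M",np.round(st["moment"],2),"w",round(st["width"],4),"q",np.round(st["joint_positions"],2))
E
python3 - <<'E'
from bench import *
from h import *
st=get_state();show(st)
az=74.26
T=[]
for i in range(1,8):
    r=.724-.244*i/7; z=.244+.116*i/7; a=np.radians(az); T.append((r*np.cos(a),r*np.sin(a),z,az))
rows(st,T)
E
```

```text
0.2 p [0.1966 0.6973 0.2446] jaw 74.26 z [-0.    -0.001 -1.   ] F [ 0.8 -0.5  1.1] M [-0.04 -0.01 -0.02] w 0.0857 q [-1.39  0.59  0.05  1.61 -0.03  0.94 -0.03]
0.0001, -0.0354, -0.016, -0.08, 0.01, -0
0.0001, -0.0703, -0.0325, -0.08, 0.01, -0
0.0001, -0.1052, -0.049, -0.08, 0.01, -0
0.0001, -0.14, -0.0655, -0.08, 0.01, -0
0.0001, -0.1749, -0.082, -0.08, 0.01, -0
0.0001, -0.2098, -0.0986, -0.08, 0.01, -0
0, -0.2447, -0.1151, -0.08, 0.01, -0
```

Emit:
{"api": "move_arm", "payload": {"plan": [0,-0.035,-0.016,0,0,0,0,-0.07,-0.033,0,0,0,0,-0.105,-0.049,0,0,0,0,-0.14,-0.066,0,0,0,0,-0.175,-0.082,0,0,0,0,-0.21,-0.099,0,0,0,0,-0.245,-0.115,0,0,0,0,-0.245,-0.115,0,0,0], "hand": 0}}

```text
time_s: 0.87
ee_pos: [0.1291, 0.4563, 0.3623]
tcp_rot: [0.137, 0.991, -0.001, -0.0]
force: [-0.4, 0.5, 0.4]
width: -0.0003
```

```bash
python3 - <<'E'
from bench import *
from h import *
st=get_state();show(st)
r0=np.hypot(*st["ee_pos"][:2]);a0=np.degrees(np.arctan2(st["ee_pos"][1],st["ee_pos"][0]))
T=[]
for i in range(1,18):
    a=a0-4.95*i; b=np.radians(a); r=.48;T.append((r*np.cos(b),r*np.sin(b),.36,a))
rows(st,T[:10])
E
```

```text
0.87 p [0.1291 0.4563 0.3623] jaw 74.25 z [-0.001 -0.002 -1.   ] F [-0.4  0.5  0.4] M [-0.01 -0.04  0.  ] w -0.0003 q [-1.43  0.14  0.04  2.02 -0.01  0.99 -0.09]
-0.0414, 0.004, 0.0023, -0.11, -0.01, 5
-0.0825, -0.0014, 0.0023, -0.11, -0.01, 9.95
-0.123, -0.0103, 0.0023, -0.11, -0, 14.9
-0.1626, -0.0227, 0.0023, -0.11, -0, 19.85
-0.2009, -0.0384, 0.0023, -0.11, 0, 24.8
-0.2378, -0.0574, 0.0023, -0.11, 0.01, 29.75
-0.2728, -0.0795, 0.0024, -0.11, 0.01, 34.7
-0.3059, -0.1046, 0.0024, -0.11, 0.02, 39.65
-0.3366, -0.1324, 0.0024, -0.11, 0.02, 44.6
-0.3649, -0.1627, 0.0025, -0.11, 0.03, 49.55
```

Emit:
{"api": "move_arm", "payload": {"plan": [-0.041,0.004,0.002,0,0,5,-0.082,-0.001,0.002,0,0,10,-0.123,-0.01,0.002,0,0,15,-0.162,-0.023,0.002,0,0,20,-0.201,-0.038,0.002,0,0,25,-0.238,-0.057,0.002,0,0,30,-0.273,-0.08,0.002,0,0,35,-0.306,-0.105,0.002,0,0,40,-0.337,-0.132,0.002,0,0,45,-0.365,-0.163,0.002,0,0,50]}}

```text
time_s: 1.7
ee_pos: [0.4379, 0.1992, 0.3606]
tcp_rot: [0.545, 0.839, -0.0, 0.001]
force: [0.4, -0.3, 0.2]
width: -0.0
```

```bash
python3 - <<'E'
from bench import *
from h import *
st=get_state();show(st)
p=st["ee_pos"]
e=np.array([.613,-.1238,.17]); n=10
# swing to az ~0 then out
T=[]
a0=np.degrees(np.arctan2(p[1],p[0]))
for i in range(1,11):
    f=i/10; q=p+(e-p)*f; T.append((*q,24-34*f))
rows(st,T)
E
```

```text
1.7 p [0.4379 0.1992 0.3606] jaw 24.02 z [ 0.001 -0.001 -1.   ] F [ 0.4 -0.3  0.2] M [-0.01 -0.07 -0.03] w -0.0 q [-0.92  0.15  0.46  2.02 -0.08  0.98 -0.  ]
-0.0366, 0.0028, 0.0191, 0.01, 0.09, 3.42
-0.0732, 0.0057, 0.0382, 0.01, 0.09, 6.82
-0.1098, 0.0085, 0.0574, 0.01, 0.09, 10.22
-0.1464, 0.0114, 0.0765, 0.02, 0.09, 13.62
-0.183, 0.0142, 0.0956, 0.02, 0.09, 17.02
-0.2196, 0.0171, 0.1147, 0.02, 0.09, 20.42
-0.2562, 0.0199, 0.1338, 0.02, 0.09, 23.82
-0.2928, 0.0228, 0.153, 0.03, 0.09, 27.22
-0.3294, 0.0256, 0.1721, 0.03, 0.09, 30.62
-0.366, 0.0285, 0.1912, 0.03, 0.09, 34.02
```

Emit:
{"api": "move_arm", "payload": {"plan": [-0.036,0.003,0.01,0,0,3.4,-0.073,0.006,0.02,0,0,6.8,-0.11,0.009,0.04,0,0,10.2,-0.146,0.011,0.07,0,0,13.6,-0.183,0.014,0.095,0,0,17,-0.22,0.017,0.115,0,0,20.4,-0.256,0.02,0.134,0,0,23.8,-0.293,0.023,0.153,0,0,27.2,-0.329,0.026,0.172,0,0,30.6,-0.366,0.0285,0.191,0,0,34]}}

```text
time_s: 2.53
ee_pos: [0.6109, -0.1193, 0.172]
tcp_rot: [0.767, 0.642, -0.0, 0.001]
force: [0.2, 0.7, 0.1]
width: -0.0001
```

```bash
python3 - <<'E'
from bench import *
from h import *
st=get_state();show(st)
rows(st,[(.613,-.1238,.115,-10),(.613,-.1238,.08,-10),(.613,-.1238,.066,-10)])
t=camera("top");s=camera("side")
crop(s,240,100,440,300,4,"pics/s2.png");crop(t,180,110,310,210,6,"pics/t2.png")
E
```

```text
2.53 p [ 0.6109 -0.1193  0.172 ] jaw -10.11 z [ 0.    -0.001 -1.   ] F [0.2 0.7 0.1] M [ 0.02 -0.06 -0.02] w -0.0001 q [-0.25  0.61  0.54  1.92 -0.45  0.73  0.38]
-0.004, 0.0028, 0.057, 0.04, 0.08, -0.11
-0.004, 0.0028, 0.092, 0.04, 0.08, -0.11
-0.0039, 0.0028, 0.106, 0.04, 0.08, -0.11
```

View pics/s2.png

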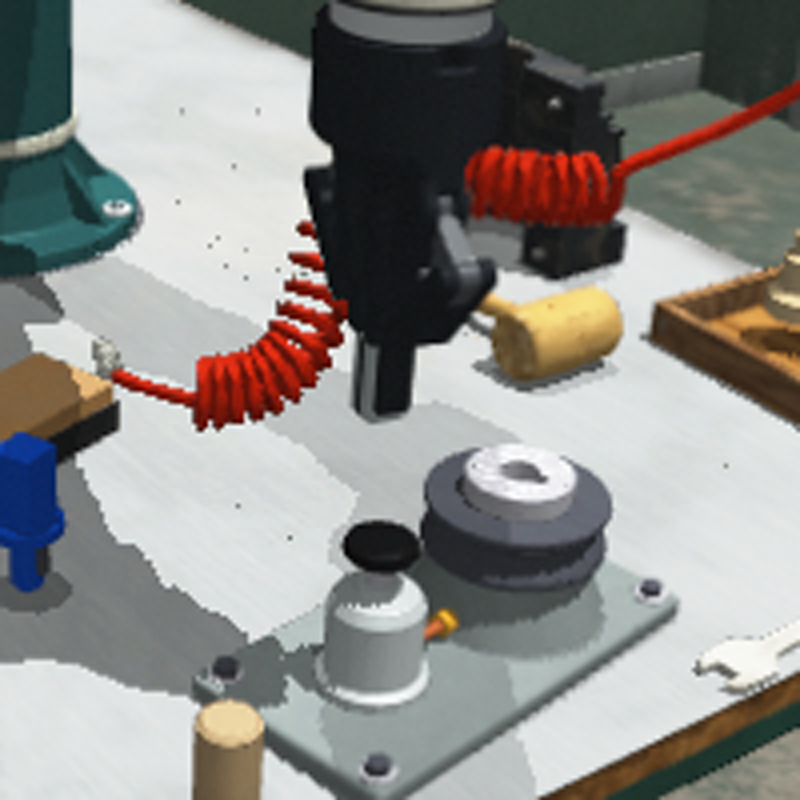

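The side view shows the closed fingers (crop (385,410)) directly above the black head (crop (380,545)), with clear space below. I'll descend until contact, then press.

Emit:
{"api": "move_arm", "payload": {"plan": [-0.004,0.0028,0.025,0,0,0,-0.004,0.0028,0.045,0,0,0,-0.004,0.0028,0.055,0,0,0,-0.004,0.0028,0.06,0,0,0,-0.004,0.0028,0.065,0,0,0,-0.004,0.0028,0.068,0,0,0,-0.004,0.0028,0.071,0,0,0,-0.004,0.0028,0.0735,0,0,0]}}

```text
time_s: 3.3
ee_pos: [0.6122, -0.1294, 0.0981]
tcp_rot: [0.769, 0.64, -0.003, 0.002]
force: [-2.7, 2.8, 6.0]
width: 0.0001
```

```bash
python3 - <<'E'
from bench import *
from h import *
st=get_state();show(st)
E
```

```text
3.3 p [ 0.6122 -0.1294  0.0981] jaw -10.45 z [-0.001 -0.006 -1.   ] F [-2.7  2.8  6. ] M [0.48 0.65 0.01] w 0.0001 q [-0.18  0.71  0.46  1.95 -0.52  0.6   0.44]
```

Emit:
{"api": "move_arm", "payload": {"plan": [0,0,0.002,0,0,0,0,0,0.004,0,0,0,0,0,0.005,0,0,0,0,0,0.006,0,0,0,0,0,0.006,0,0,0]}}

```text
time_s: 3.72
ee_pos: [0.6123, -0.1295, 0.0957]
tcp_rot: [0.769, 0.64, -0.001, 0.001]
force: [-7.4, 2.1, 21.3]
width: 0.0002
```

```bash
python3 - <<'E'
from bench import *
from h import *
st=get_state();show(st)
s=camera("side");crop(s,290,170,390,290,5,"pics/s3.png")
E
```

```text
3.72 p [ 0.6123 -0.1295  0.0957] jaw -10.46 z [-0.    -0.004 -1.   ] F [-7.4  2.1 21.3] M [0.71 1.61 0.02] w 0.0002 q [-0.17  0.71  0.46  1.95 -0.53  0.6   0.45]
```

View pics/s3.png

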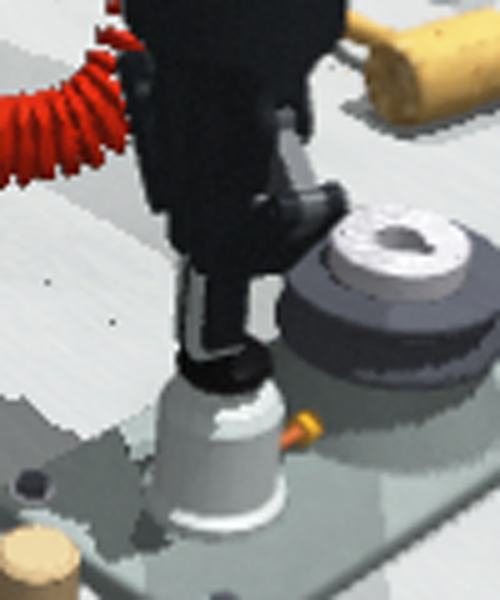

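The head is down: the force rose from 6 to 21 N at TCP z 0.0957, which is 12.3 mm of travel. In the picture the mushroom sits on the cylinder (crop (225,370)). Now I'll go up and over to the shaft, checking its position across both views.

```bash
python3 - <<'E'
from bench import *
from h import *
import pickle
t,s=pickle.load(open("c0.pkl","rb"))
b=cv2.resize(s["img"][220:250,195:225],None,fx=8,fy=8,interpolation=cv2.INTER_CUBIC)
m=(b.min(2)>205).astype(np.uint8)
for k in cv2.findContours(m,cv2.RETR_EXTERNAL,cv2.CHAIN_APPROX_NONE)[0]:
    if cv2.contourArea(k)<300: continue
    P=np.array([onz(s,195+(q[0][0]+.5)/8-.5,220+(q[0][1]+.5)/8-.5,.099)[:2]*1000 for q in k],np.float32)
    r=cv2.minAreaRect(P);print(cv2.contourArea(k),r)
    u=cv2.moments(k);uv=(195+(u["m10"]/u["m00"]+.5)/8-.5,220+(u["m01"]/u["m00"]+.5)/8-.5)
    print(uv,two(t,proj(t,[.494,-.317,.099]),s,uv))
def cen(bx,hs):
    im=t["img"][bx[1]:bx[3],bx[0]:bx[2]];h=cv2.cvtColor(im,cv2.COLOR_RGB2HSV)
    m=((h[:,:,0]>hs[0])&(h[:,:,0]<hs[1])&(h[:,:,1]>150)).astype(np.uint8);u=cv2.moments(m,True);return onz(t,bx[0]+u["m10"]/u["m00"],bx[1]+u["m01"]/u["m00"],.07)
print("red",cen((325,235,355,262),(-1,8)),"blue",cen((290,218,318,242),(100,130)))
st=get_state();show(st);p=st["ee_pos"]
T=[(p[0],p[1],p[2]+.03,-10.5),(p[0],p[1],.16,-10.5),(p[0]-.01,p[1]-.01,.19,-11)]
e=np.array([.494,-.317,.19]);c=np.array(T[-1][:3])
for i in range(1,7):T.append((*(c+(e-c)*i/6),-11-17.5*i/6))
rows(st,T)
E
```

```text
550.5 ((552.968505859375, -325.5954284667969), (5.417078971862793, 10.930728912353516), 64.23826599121094)
(216.86294656372993, 247.97909097789886) (array([ 0.50087032, -0.31371719,  0.06436172]), np.float64(0.019346181742428466))
17224.0 ((494.4207763671875, -306.3262023925781), (42.85689163208008, 67.10485076904297), 63.3287239074707)
(212.1149788570212, 227.81069413802447) (array([ 0.49565102, -0.31219994,  0.1037143 ]), np.float64(0.008999667382209435))
red [ 0.39544542 -0.2946479   0.07      ] blue [ 0.44329115 -0.20978574  0.07      ]
3.77 p [ 0.6123 -0.1295  0.0957] jaw -10.46 z [-0.    -0.004 -1.   ] F [-6.8  2.3 21.9] M [0.75 1.52 0.06] w -0.0001 q [-0.18  0.71  0.46  1.95 -0.53  0.6   0.45]
-0.0001, 0, -0.03, 0.03, 0.23, 0.04
-0.0003, 0, -0.0643, 0.03, 0.23, 0.04
-0.012, -0.008, -0.0942, 0.03, 0.23, 0.54
-0.0444, -0.0203, -0.0941, 0.04, 0.22, 3.46
-0.0768, -0.0327, -0.094, 0.04, 0.22, 6.37
-0.1091, -0.0451, -0.0939, 0.05, 0.22, 9.29
-0.1415, -0.0575, -0.0938, 0.06, 0.22, 12.21
-0.1739, -0.0698, -0.0936, 0.06, 0.22, 15.12
-0.2062, -0.0822, -0.0935, 0.07, 0.22, 18.04
```

Emit:
{"api": "move_arm", "payload": {"plan": [0,0,-0.03,0,0,0,0,0,-0.064,0,0,0,-0.012,-0.008,-0.094,0,0,0.5,-0.044,-0.02,-0.094,0,0.2,3.5,-0.077,-0.033,-0.094,0,0.2,6.4,-0.109,-0.045,-0.094,0,0.2,9.3,-0.1415,-0.0575,-0.094,0,0.2,12.2,-0.174,-0.07,-0.0936,0,0.2,15.1,-0.206,-0.082,-0.0935,0,0.2,18,-0.206,-0.082,-0.0935,0,0.2,18], "hand": 0.55}}

```text
time_s: 4.6
ee_pos: [0.4896, -0.3254, 0.1919]
tcp_rot: [0.862, 0.506, -0.001, 0.004]
force: [-1.1, -1.0, 0.3]
width: 0.0466
```

```bash
python3 - <<'E'
from bench import *
from h import *
t=camera("top");s=camera("side")
st=get_state();show(st)
crop(s,140,120,280,300,3.5 and 4,"pics/s4.png");crop(s,310,200,400,280,7,"pics/s4b.png")
print(proj(s,st["ee_pos"]-[0,0,.014]), proj(s,[.494,-.317,.099]))
rows(st,[(.494,-.317,.12,-28.5),(.494,-.317,.082,-28.5)])
E
```

```text
4.7 p [ 0.4938 -0.319   0.1909] jaw -28.67 z [ 0.003 -0.003 -1.   ] F [-0.5  0.4 -0.1] M [ 0.02 -0.06  0.02] w 0.0471 q [ 0.05  0.56  0.63  1.99 -0.49  0.74  0.48]
[202.66093644 191.5852745 ] [206.90586905 230.26721535]
0.0019, -0.001, 0.0709, 0.23, 0.06, -0.17
0.002, -0.0012, 0.1089, 0.23, 0.06, -0.17
```

View pics/s4.png

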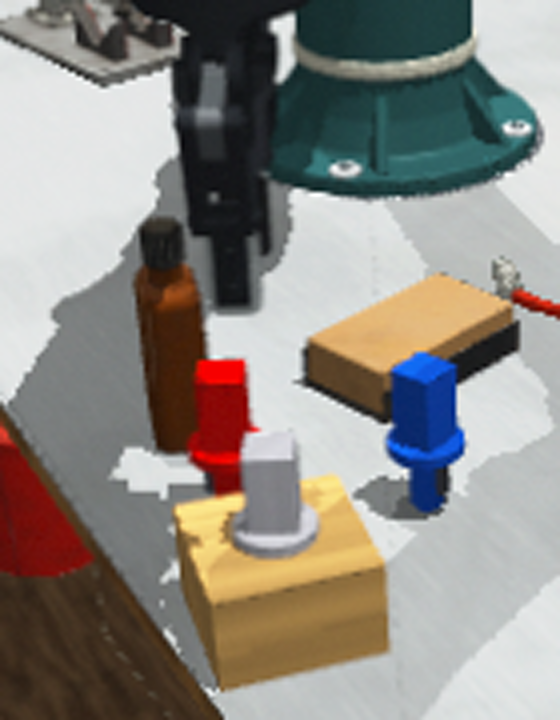

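View pics/s4b.png

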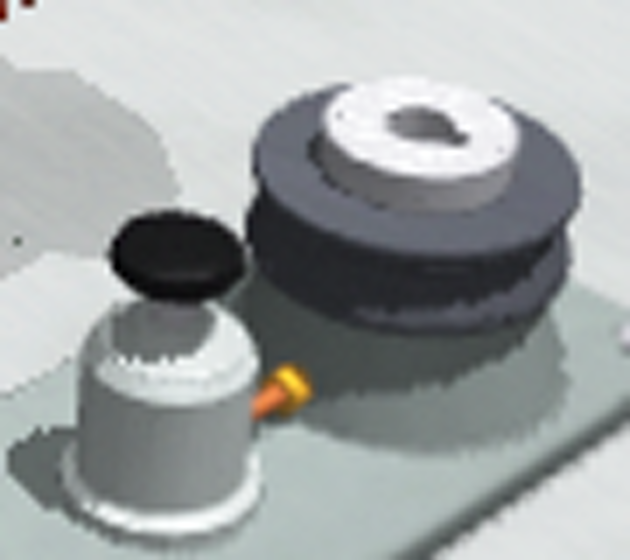

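The side view gives the head top at (207.8, 230.2), against (206.9, 230.3) predicted, so the position agrees to within a pixel. Descending to grip.

Emit:
{"api": "move_arm", "payload": {"plan": [0.001,-0.0005,0.03,0.1,0,0,0.002,-0.001,0.06,0.2,0,0,0.002,-0.001,0.08,0.2,0,0,0.002,-0.001,0.095,0.2,0,0,0.002,-0.001,0.105,0.2,0,0,0.002,-0.001,0.109,0.2,0,0,0.002,-0.001,0.109,0.2,0,0,0.002,-0.001,0.109,0.2,0,0]}}

```text
time_s: 5.37
ee_pos: [0.4951, -0.317, 0.0825]
tcp_rot: [0.86, 0.51, 0.0, 0.001]
force: [-0.4, -0.1, -0.1]
width: 0.0468
```

```bash
python3 - <<'E'
from bench import *
from h import *
t=camera("top");s=camera("side")
st=get_state();show(st)
crop(s,170,160,270,290,6 and 4,"pics/s5.png")
E
```

```text
5.47 p [ 0.495  -0.3175  0.0829] jaw -28.65 z [ 0.002 -0.002 -1.   ] F [0.3 0.3 0.6] M [ 0.01  0.01 -0.03] w 0.0471 q [ 0.16  0.71  0.48  2.04 -0.63  0.54  0.59]
```

View pics/s5.png

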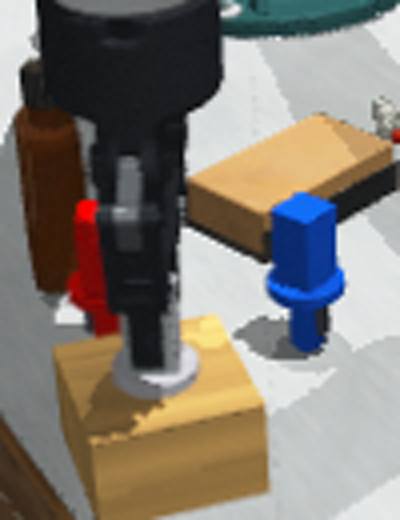

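The fingers straddle the grey head just above its collar (crop (150,365)). Closing.

Emit:
{"api": "move_arm", "payload": {"plan": [0,0,0,0,0,0,0,0,0,0,0,0,0,0,0,0,0,0,0,0,0,0,0,0,0,0,0,0,0,0], "hand": 0}}

```text
time_s: 5.88
ee_pos: [0.4956, -0.3179, 0.084]
tcp_rot: [0.86, 0.51, 0.001, 0.002]
force: [0.5, 1.5, 5.9]
width: 0.0236
```

```bash
python3 - <<'E'
from bench import *
from h import *
st=get_state();show(st)
E
```

```text
5.88 p [ 0.4956 -0.3179  0.084 ] jaw -28.66 z [ 0.004 -0.003 -1.   ] F [0.5 1.5 5.9] M [ 0.19  0.2  -0.11] w 0.0236 q [ 0.16  0.71  0.48  2.04 -0.63  0.54  0.59]
```

Emit:
{"api": "move_arm", "payload": {"plan": [0,0,-0.01,0,0,0,0,0,-0.025,0,0,0,0,0,-0.045,0,0,0,0,0,-0.065,0,0,0,0,0,-0.085,0,0,0,0,0,-0.1,0,0,0,0,0,-0.1,0,0,0]}}

```text
time_s: 6.47
ee_pos: [0.4964, -0.3189, 0.1871]
tcp_rot: [0.86, 0.51, 0.002, 0.005]
force: [-0.1, -0.8, -2.7]
width: 0.0234
```

```bash
python3 - <<'E'
from bench import *
from h import *
t=camera("top");s=camera("side")
import pickle;pickle.dump((t,s),open("c6.pkl","wb"))
st=get_state();show(st)
print(proj(s,st["ee_pos"]-[0,0,.068]),proj(s,st["ee_pos"]-[0,0,.034]))
crop(s,170,130,260,230,6,"pics/s6.png")
E
```

```text
6.57 p [ 0.4952 -0.3173  0.1842] jaw -28.64 z [ 0.004 -0.003 -1.   ] F [ 0.6  0.8 -3.2] M [0.03 0.02 0.02] w 0.0232 q [ 0.06  0.57  0.63  2.   -0.5   0.72  0.49]
[206.36836543 222.32792407] [205.01416179 205.42597786]
```

View pics/s6.png

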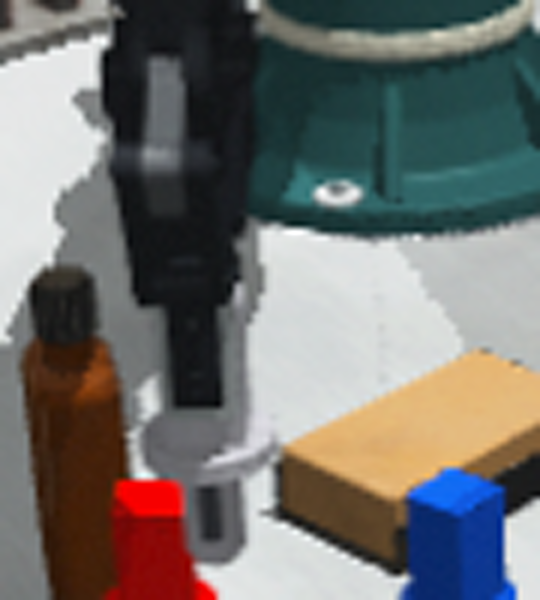

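The lifted shaft shows a dark key stripe facing the side camera at crop (210,515), slightly left of the spigot's centre. So the key lies at about -28.6°, along the jaw axis; the 61.5° option would put it in profile. The hub needs jaw ≈ 14° at (0.598, -0.0245).

```bash
python3 - <<'E'
from bench import *
from h import *
st=get_state();p=st["ee_pos"];e=np.array([.598,-.0245,.200])
rows(st,[(*(p+(e-p)*i/9),-28.64+42.6*i/9) for i in range(1,10)])
E
```

```text
0.034, -0.0056, -0.0018, 0.28, 0.03, -4.74
0.068, -0.0111, -0.0036, 0.27, 0.05, -9.47
0.1021, -0.0167, -0.0054, 0.27, 0.06, -14.2
0.1361, -0.0223, -0.0072, 0.27, 0.07, -18.94
0.1701, -0.0278, -0.009, 0.27, 0.08, -23.67
0.2041, -0.0334, -0.0108, 0.27, 0.09, -28.4
0.2382, -0.0389, -0.0126, 0.26, 0.1, -33.14
0.2722, -0.0445, -0.0143, 0.26, 0.11, -37.87
0.3062, -0.0501, -0.0161, 0.26, 0.12, -42.6
```

Emit:
{"api": "move_arm", "payload": {"plan": [0.034,-0.0056,-0.004,0.2,0,-4.7,0.068,-0.011,-0.008,0.2,0,-9.5,0.102,-0.0167,-0.012,0.2,0,-14.2,0.136,-0.022,-0.015,0.2,0,-19,0.17,-0.028,-0.016,0.2,0,-23.7,0.204,-0.0334,-0.016,0.2,0.1,-28.4,0.238,-0.039,-0.016,0.2,0.1,-33,0.272,-0.0445,-0.016,0.2,0.1,-37.9,0.306,-0.05,-0.016,0.2,0.1,-42.6,0.306,-0.05,-0.016,0.2,0.1,-42.6]}}

```text
time_s: 7.4
ee_pos: [0.5998, -0.0139, 0.1977]
tcp_rot: [0.61, 0.792, 0.002, -0.002]
force: [-0.2, 1.6, -3.4]
width: 0.0229
```

```bash
python3 - <<'E'
from bench import *
from h import *
t=camera("top");s=camera("side")
import pickle;pickle.dump((t,s),open("c7.pkl","wb"))
st=get_state();show(st)
print(proj(s,st["ee_pos"]-[0,0,.068]),proj(s,[.598,-.0245,.088]))
rows(st,[(.598,-.0245,.165,14),(.598,-.0245,.14,14)])
crop(s,320,130,420,240,6,"pics/s7.png")
E
```

```text
7.5 p [ 0.5974 -0.0219  0.198 ] jaw 14.22 z [-0.002  0.    -1.   ] F [-0.  -1.1 -3.6] M [-0.05  0.05 -0.06] w 0.0229 q [-0.36  0.53  0.45  1.95 -0.34  0.73  0.54]
[372.67549339 197.31093989] [369.58515153 217.01408153]
-0.0027, 0.0001, 0.033, -0.12, -0.05, 0.22
-0.0027, 0.0001, 0.058, -0.12, -0.05, 0.22
```

View pics/s7.png

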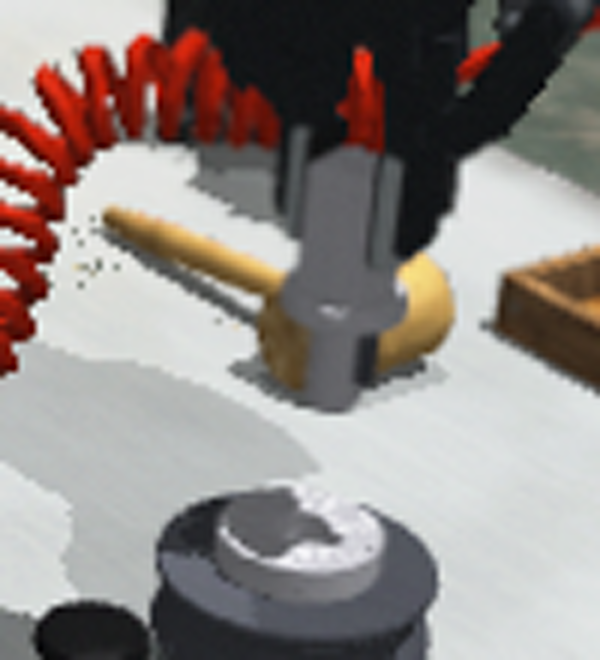

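```bash
python3 - <<'E'
from bench import *
from h import *
s=camera("side");s=camera("side");t=camera("top")
import pickle;pickle.dump((t,s),open("c8.pkl","wb"))
st=get_state();show(st)
print(proj(s,st["ee_pos"]-[0,0,.068]),proj(s,[.598,-.0245,.088]),proj(s,st["ee_pos"]-[0,0,.034]))
crop(s,340,160,410,240,9,"pics/s8.png")
rows(st,[(.598,-.0245,.165,14),(.598,-.0245,.14,14)])
E
```

```text
7.65 p [ 0.5967 -0.0265  0.1989] jaw 13.8 z [-0.002 -0.002 -1.   ] F [-0.6  0.1 -3.5] M [-0.07 -0.02  0.  ] w 0.0228 q [-0.36  0.53  0.46  1.96 -0.34  0.73  0.54]
[370.68257638 197.31246003] [369.58515153 217.01408153] [372.55837943 181.06695474]
0.0016, 0.0018, 0.0339, -0.11, 0.07, -0.2
0.0016, 0.0019, 0.0589, -0.11, 0.07, -0.2
```

View pics/s8.png

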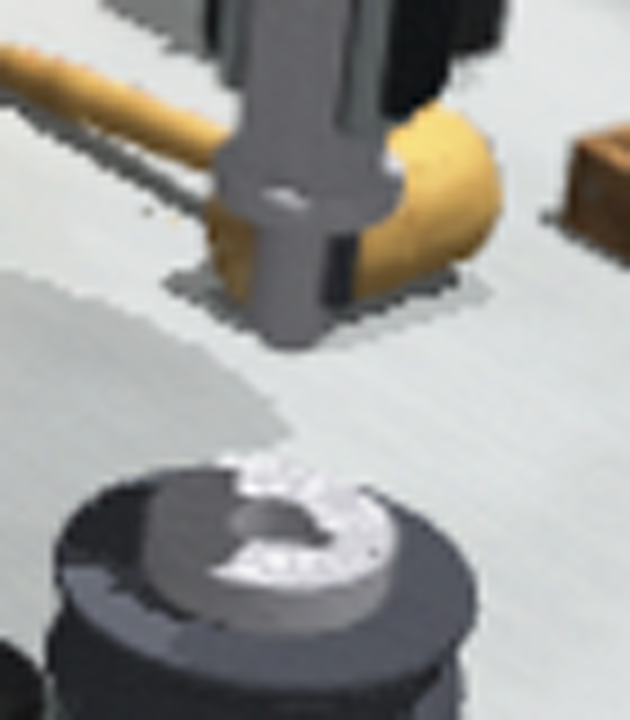

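Using the side camera only for the relative position, the spigot bottom is at (372.2,197.6) and the bore centre at (370.7,217.9). That is within about 0.5 px (1 mm) of the plan. The key is seen on the keyway side. Lowering the spigot into the bore.

Emit:
{"api": "move_arm", "payload": {"plan": [0.001,0.001,0.015,0,0,0,0.0016,0.0018,0.028,0,0,0,0.0016,0.0018,0.036,0,0,0,0.0016,0.0018,0.041,0,0,0,0.0016,0.0018,0.045,0,0,0,0.0016,0.0018,0.048,0,0,0,0.0016,0.0018,0.048,0,0,0,0.0016,0.0018,0.048,0,0,0]}}

```text
time_s: 8.32
ee_pos: [0.5982, -0.0246, 0.1511]
tcp_rot: [0.617, 0.787, -0.001, 0.0]
force: [1.2, -0.3, -1.8]
width: 0.0229
```

```bash
python3 - <<'E'
from bench import *
from h import *
s=camera("side")
st=get_state();show(st)
crop(s,340,160,410,240,9,"pics/s9.png")
rows(st,[(.598,-.0245,.15,14)])
E
```

```text
8.37 p [ 0.5982 -0.0246  0.1513] jaw 13.8 z [-0.001 -0.002 -1.   ] F [-0.3 -0.1 -3.3] M [ 0.05 -0.01  0.03] w 0.0232 q [-0.33  0.59  0.41  1.98 -0.38  0.64  0.57]
0.0001, -0.0002, 0.0013, -0.07, 0.08, -0.2
```

View pics/s9.png

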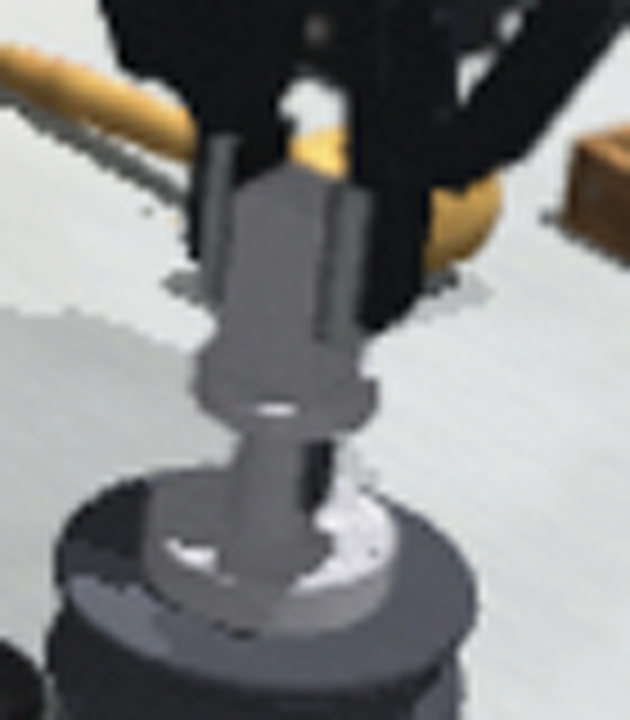

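There is no contact force beyond the weight (-3.3 N), and the spigot tip is about 5 mm into the bore. Continuing down to key depth, which should be at TCP z ≈ 0.144.

Emit:
{"api": "move_arm", "payload": {"plan": [0,0,0.003,0,0,0,0,0,0.006,0,0,0,0,0,0.009,0,0,0,0,0,0.011,0,0,0,0,0,0.011,0,0,0]}}

```text
time_s: 8.78
ee_pos: [0.5982, -0.0246, 0.1401]
tcp_rot: [0.617, 0.787, -0.001, -0.0]
force: [-0.6, -0.2, -2.8]
width: 0.0232
```

```bash
python3 - <<'E'
from bench import *
from h import *
st=get_state();show(st)
E
```

```text
8.78 p [ 0.5982 -0.0246  0.1401] jaw 13.8 z [-0.001 -0.001 -1.   ] F [-0.6 -0.2 -2.8] M [-0.01  0.03  0.04] w 0.0232 q [-0.32  0.61  0.4   1.99 -0.39  0.62  0.58]
```

It passed key depth by 4 mm with no extra force, so the key seems to be entering the keyway. Continuing onto the spring; home should be at TCP z ≈ 0.122.

Emit:
{"api": "move_arm", "payload": {"plan": [0,0,0.003,0,0,0,0,0,0.006,0,0,0,0,0,0.009,0,0,0,0,0,0.011,0,0,0,0,0,0.013,0,0,0,0,0,0.013,0,0,0]}}

```text
time_s: 9.28
ee_pos: [0.5983, -0.0246, 0.127]
tcp_rot: [0.617, 0.787, -0.001, 0.0]
force: [-1.5, -0.0, 4.9]
width: 0.023
```

```bash
python3 - <<'E'
from bench import *
from h import *
st=get_state();show(st)
s=camera("side")
crop(s,340,160,410,240,9,"pics/s10.png")
E
```

```text
9.28 p [ 0.5983 -0.0246  0.127 ] jaw 13.8 z [-0.001 -0.001 -1.   ] F [-1.5 -0.   4.9] M [0.09 0.3  0.04] w 0.023 q [-0.31  0.62  0.39  1.99 -0.4   0.6   0.59]
```

View pics/s10.png

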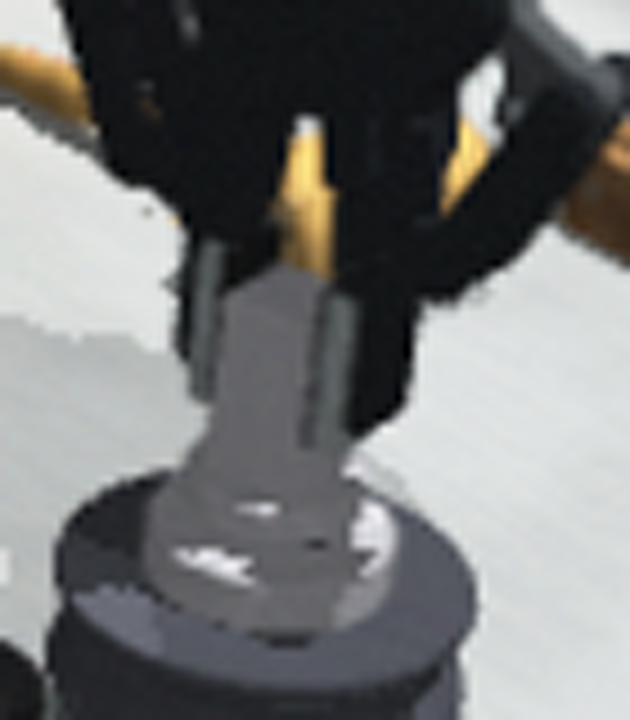

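The collar is close to the hub (a few mm of white face left), and the force change of about +8 N matches the spring alone. Pushing home until it jumps.

Emit:
{"api": "move_arm", "payload": {"plan": [0,0,0.002,0,0,0,0,0,0.004,0,0,0,0,0,0.006,0,0,0,0,0,0.008,0,0,0,0,0,0.009,0,0,0,0,0,0.009,0,0,0]}}

```text
time_s: 9.83
ee_pos: [0.5984, -0.0247, 0.1219]
tcp_rot: [0.617, 0.787, 0.0, -0.001]
force: [-8.7, 2.2, 30.5]
width: 0.023
```

```bash
python3 - <<'E'
from bench import *
from h import *
st=get_state();show(st)
s=camera("side");t=camera("top")
crop(s,340,160,410,240,9,"pics/s11.png");cv2.imwrite("pics/t11.png",t["img"][:,:,::-1]);cv2.imwrite("pics/s11f.png",s["img"][:,:,::-1])
E
```

```text
9.83 p [ 0.5984 -0.0247  0.1219] jaw 13.78 z [-0.001  0.001 -1.   ] F [-8.7  2.2 30.5] M [0.32 1.91 0.02] w 0.023 q [-0.3   0.63  0.38  2.   -0.41  0.59  0.6 ]
```

View pics/s11.png

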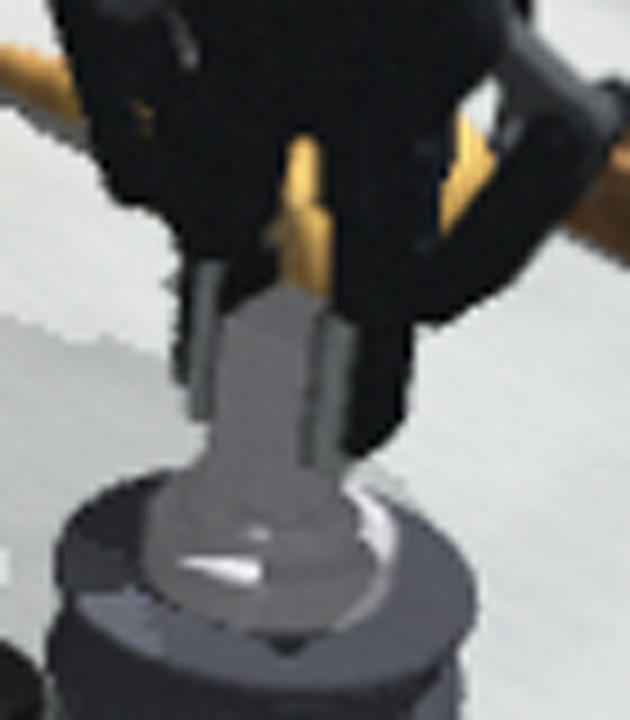

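View pics/s11f.png

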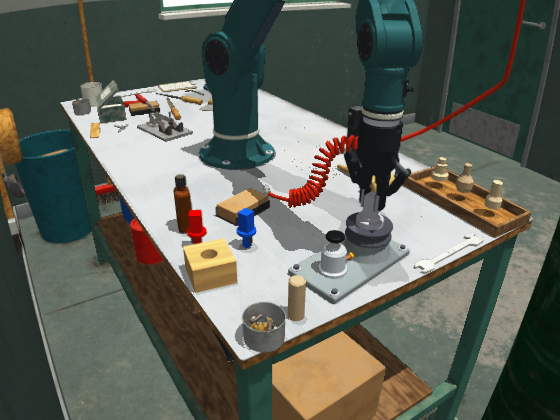

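The collar is on the hub. TCP z is 0.1219 against the expected 0.122, and the force rose sharply to 30 N. The full view shows the tin, core, bottle and look-alikes unmoved. I'll ease to a moderate hold and confirm it is steady.

Emit:
{"api": "move_arm", "payload": {"plan": [0,0,0.003,0,0,0,0,0,0.003,0,0,0,0,0,0.003,0,0,0,0,0,0.003,0,0,0]}}

```text
time_s: 10.27
ee_pos: [0.5983, -0.0247, 0.122]
tcp_rot: [0.617, 0.787, 0.001, -0.001]
force: [-7.0, 2.0, 23.9]
width: 0.0233
```

```bash
python3 - <<'E'
from bench import *
from h import *
for _ in range(8):
    show(get_state()); s=camera("side");t=camera("top")
t0,s0=__import__("pickle").load(open("c0.pkl","rb"))
for n,a,b,bx in(("tin",t0,t,(325,112,362,152)),("core",t0,t,(305,122,325,150)),("glue",t0,t,(322,268,356,302)),("tin s",s0,s,(238,295,290,352)),("core s",s0,s,(285,270,310,325)),("glue s",s0,s,(170,170,195,232))):
    p,q=[cv2.cvtColor(c["img"][bx[1]:bx[3],bx[0]:bx[2]],cv2.COLOR_RGB2GRAY).astype(np.float32) for c in(a,b)]
    print(n,np.round(cv2.phaseCorrelate(p,q),2),abs(p-q).mean().round(1))
E
```

```text
10.27 p [ 0.5983 -0.0247  0.122 ] jaw 13.77 z [-0.001  0.003 -1.   ] F [-7.   2.  23.9] M [0.23 1.59 0.08] w 0.0233 q [-0.3   0.63  0.38  2.   -0.41  0.59  0.6 ]
10.37 p [ 0.5984 -0.0247  0.122 ] jaw 13.78 z [-0.001  0.003 -1.   ] F [-7.4  1.6 24.4] M [0.18 1.61 0.  ] w 0.023 q [-0.3   0.63  0.38  2.   -0.41  0.59  0.6 ]
10.47 p [ 0.5983 -0.0247  0.122 ] jaw 13.77 z [-0.001  0.003 -1.   ] F [-6.7  1.8 24.6] M [0.19 1.59 0.1 ] w 0.0232 q [-0.3   0.63  0.38  2.   -0.41  0.59  0.6 ]
10.57 p [ 0.5984 -0.0247  0.1219] jaw 13.77 z [-0.001  0.003 -1.   ] F [-6.7  2.3 24.3] M [ 0.25  1.61 -0.02] w 0.0232 q [-0.3   0.63  0.38  2.   -0.41  0.59  0.6 ]
10.67 p [ 0.5983 -0.0247  0.122 ] jaw 13.77 z [-0.001  0.003 -1.   ] F [-7.2  1.5 23.5] M [ 0.23  1.62 -0.  ] w 0.023 q [-0.3   0.63  0.38  2.   -0.41  0.59  0.6 ]
10.77 p [ 0.5983 -0.0247  0.1219] jaw 13.77 z [-0.001  0.003 -1.   ] F [-7.5  1.6 24.6] M [0.24 1.64 0.01] w 0.0234 q [-0.3   0.63  0.38  2.   -0.41  0.59  0.6 ]
10.87 p [ 0.5984 -0.0247  0.122 ] jaw 13.77 z [-0.001  0.003 -1.   ] F [-6.8  1.4 25.4] M [0.14 1.59 0.01] w 0.0233 q [-0.3   0.63  0.38  2.   -0.41  0.59  0.6 ]
10.97 p [ 0.5984 -0.0247  0.122 ] jaw 13.77 z [-0.001  0.003 -1.   ] F [-7.2  2.  25.8] M [0.2  1.58 0.05] w 0.0231 q [-0.3   0.63  0.38  2.   -0.41  0.59  0.6 ]Traceback (most recent call last):
  File "<stdin>", line 8, in <module>
    return _wrapfunc(a, 'round', decimals=decimals, out=out)
    return _wrapit(obj, method, *args, **kwds)
    conv = _array_converter(obj)
ValueError: setting an array element with a sequence. The requested array has an inhomogeneous shape after 1 dimensions. The detected shape was (2,) + inhomogeneous part.
```

The hold is steady: z 0.122, about 24 N, with no slip. The head corner sits 180 px from the pad end in both the s9 and s11 crops. Handing in.

```bash
python3 - <<'E'
from bench import *
from h import *
print(hand_in()); show(get_state())
E
```

```text
the job is handed in; nothing more can be done
None
the job is handed in; nothing more can be done
```

I pressed the lubricator to its stop, then put the shaft, key in keyway, into the pulley hub. I handed the job in with the arm still gripping the shaft and pushing it home, at about 11 s of the 54 s.

- **Plunger:** it went down 12.3 mm by the arm's reading. The force jumped from 6 to 21 N at the stop, before I touched the shaft.
- **Shaft:** I gripped the grey shaft, not the blue or red look-alikes. The key went into the keyway at about 14° on the first try, so I didn't need to turn it to search.
- **Final hold:** the tool sat at z 0.122 m, exactly where it should be with the collar on the hub. The force was a steady 24 N or so over the last 0.7 s, and the shaft had not slipped in the grip.
- **Not fully checked:** my automatic image check that the tin, sand core and bottle hadn't moved stopped with a script error. I only judged by eye, from a side picture taken with the shaft home, that they stood where they were. The state could not be read after hand-in, so nothing confirms the last second.

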